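# Raise the ladder-stand shelf one rung and set the soap dish on it

### The job

Raise the sliding shelf of the little ladder stand by its red handle until its yellow pawl has cleared the upper rung, lower it gently until it hangs fully on that rung, and let go. Then stand the blue soap dish upright near the middle of the raised shelf, setting it down gently. Do not ram the shelf against its stops or drop it, and leave the other things where they are.

Things in the scene. Friction and masses are not known exactly. Their poses are not given: they have to be found in the camera images.
- stand: Fixed little ladder stand: wooden foot 170 x 170 x 12 mm, two aluminium uprights 194 mm tall, 128 mm apart along the stand's y. Origin on the table between the uprights (the foot reaches 110 mm to -x and 60 mm to +x); z up; the shelf sticks out to -x. Forces over 20 N between shelf and stand, up or down, or a fall of a centimetre onto a rung, are too rough.
- lower_rung (a point): Middle of the lower of two black rubber-covered rungs, 10 mm diameter, along the stand's y; it is 100 mm above the table. The upper rung, right above it, is held by orange clamps on the uprights, 52 to 78 mm above the lower one; this spacing differs each time and is not measured: it must be felt (or seen). It is mounted in rubber and gives 1 mm per 3 N, 6 mm at most.
- shelf: Sliding section of the stand, 0.4 to 0.7 kg; moves only straight up and down, friction about 0.6 N. Bamboo plate 128 (x from -50 to +78 mm) by 130 (y) by 8 mm. Origin on the plate's upper face, in the middle of its free area, about 157 mm above the table at the start; axes as the stand's. It starts hung on the lower rung, and hung on the upper one is higher by the rung spacing.
- pawl_pin (a point): Pin of the yellow gravity pawl with brass tail, on the shelf; its 37 mm nose points to +x and hangs on a rung. On raising, the upper rung folds the nose down (felt as about 1 N only); it swings up again within 0.5 s once the shelf is 28 mm or more above the height where it will hang on that rung. Then lowering hangs it on the upper rung; lowered earlier, it goes back to the lower one.
- stop_shoe (a point): Top of one of the two black shoes at the foot of the shelf's stiles. About 37 mm above the height where the shelf will hang on the upper rung, the shoes meet soft rubber stops under the orange clamps (about 2 N per mm, 15 mm at most), which end the upward travel; so between 28 and 37 mm above the hanging height the pawl is clear and the stops are not yet touched.
- shelf_grip (a point): Point to grip on the shelf's red upright handle block, which is 30 mm (x) by 16 mm (y) by 62 mm high and stands on the plate; the point lies on the block's middle line, 20 mm below its top, 42 mm above the plate's upper face and 65 mm to +x of the shelf's origin. Pinch it from above along the shelf's y. Axes as the shelf's.
- dish: Loose blue ceramic soap dish, open-topped, 72 (x) by 48 (y) by 26 mm high, walls 5 mm, 0.15 kg; origin at the centre of its underside, z up. It can be gripped from above across its 48 mm width. It stands on the tray (floor 8 mm above the table, rim 20 mm above the table).
- pump: Loose grey plastic soap pump with push head, 64 mm diameter, 152 mm tall, origin at the centre of its underside. To be left alone.
- cup: Loose white toothbrush cup, 72 mm diameter, 95 mm tall, origin at the centre of its underside. To be left alone.
- clipper: Loose steel nail clipper, 55 x 13 x 14 mm, origin at the centre of its underside. To be left alone.
- comb: Loose blue comb, 130 mm long (y), 30 mm wide, 5 mm thick, lying flat; origin under its spine. To be left alone.
- jar: Loose glass jar with brass lid, 72 mm diameter, 100 mm tall, origin at the centre of its underside. To be left alone.
There are look-alikes about, which are no part of the job. What is meant by the dish is not purple, and is the smaller of those in its own colour. Leave any purple or turquoise look-alike of the stand alone.

How it is judged:
On the way:
1. the shelf hangs on the upper rung, at rest and let go (z of shelf in the frame of stand above 0.2 m and contact force between shelf and stand above 2.5 N and contact force between shelf and the fingers below 0.2 N and linear speed of shelf below 0.01 m/s), for 0.3 s.
At the end, for the whole second after the job is handed in: The shelf hangs at rest on the upper rung (its plate at least 200 mm above the table, its weight on the rung), and the dish stands upright and still on the plate, its centre within 30 mm (x) and 35 mm (y) of the shelf's origin (z of shelf in the frame of stand above 0.2 m and contact force between shelf and stand above 2.5 N and linear speed of shelf below 0.01 m/s and x of dish in the frame of shelf between -0.03 and 0.03 m and y of dish in the frame of shelf between -0.035 and 0.035 m and z of dish in the frame of shelf between -0.004 and 0.006 m and angle between dish's own z axis and vertical below 0.1 rad and linear speed of dish below 0.02 m/s); the robot touches nothing.
It fails at once if the shelf rammed against its stops, or dropped or pressed hard on a rung (over 20 N between shelf and stand) (contact force between shelf and stand above 20 N).
It fails at once if the shelf dropped (faster than 0.3 m/s) (linear speed of shelf above 0.3 m/s).
It fails at once if the dish dropped or pressed hard on the shelf (over 20 N) (contact force between dish and shelf above 20 N).
It fails at once if another thing shifted by more than 30 mm or tipped (distance of any of pump, cup, clipper, comb, jar from where it was at the start of the episode above 0.03 m or angle between any of pump, cup, jar's own z axis and vertical above 0.4 rad).
It also fails if it takes over 64 s, if anything falls off the work surface, if the arm or the gripper's body presses on something with over 40 N, if the wrist force passes 120 N, or if a joint passes its speed limit or range.

### The arm

A 6-joint arm with a two-finger parallel gripper is mounted at the origin on the work surface. World frame = base frame: x ahead of the robot, y to its left, z up, the work surface at z = 0. Lengths are in m, angles in rad, forces in N, time in s.
With the tool pointing down it reaches from about 0.375 to 0.975 m from the base axis. Payload 3.8 kg.
Tool frame: the origin (TCP) lies on the centre line of the jaws, within the pads' length; the fingertips stand robot.tip_reach ahead of it and the grasp point (between the pads) lies 6 mm ahead of it (robot.tip_reach is the distance from the TCP to the fingertips, in m); y points along the fingers, x is the direction in which the jaws open and shut, and the axes are right-handed (so a half turn about y gives the same grasp; the last joint's range is limited). The gripper opens to 85 mm and grips with 20 to 120 N. Pads are 22 mm wide; open, the fingers measure 114 mm over their backs; the gripper's body (76 mm by 85 mm) begins 54 mm behind the grasp point. The pads swing forward as they close: fully open they stand 13 mm farther back than shut.
Start: joints at [-1.157, 0.264, 1.604, -0, 1.274, -0.037], TCP at [0.294, -0.608, 0.256] pointing down, gripper open.
Joint ranges: [-2.63, 2.63], [-0.94, 2.18], [0.31, 2.57], [-1.31, 4.45], [0, 2.66], [-2.55, 2.55]. Speed limits (rad/s): [2.57, 2.57, 3.14, 3.14, 3.14, 3.14].

### API

Orientations are given as a 3x3 rotation matrix whose columns are the frame's x, y, z axes.
In Python, from cell import robot, cams, job_done gives the robot as it stands.
- The arm moves only by the tool step_arm, never from a script. Its argument "steps" is a list of rows, each a list of 3 entries, a list of its own where there are three numbers: the shift along the tool's x, y, z in cm, then the turn, a rotation vector about the tool's x, y, z in rad, then the opening, from 0 (shut) to 1 (fully open). A call has 1 to 10 rows; each row is the pose to reach, as a shift and turn from the pose commanded when the call began, along the tool's axes at that moment; what a row does not reach only later rows make up. A row lasts 1/10 s, in which the tool goes at most 50 mm and 8.59 degrees, less where a joint would pass 70% of its speed; a pose out of reach is approached as far as the arm can. A call with a gripper value outside its range is refused whole. The fingers move at their own pace and stop on an object; "grip_force" is the grip in N (left out, the last holds). Time passes only in rows, so rows that repeat a pose let the fingers close. It gives the time, the measured TCP pose, the force and the opening at its end, in the units of the state.
- robot.state(): the state, without advancing time (a new reading comes with each control period).
- cams.snapshot(name): name is "side" or "top"; returns (picture, depth): 480x640x3 uint8, blue, green, red; 480x640 float32, m along the optical axis (not along the pixel's ray), 0 where there is no reading.
- cams.calibration(name): a dict with "camera_matrix" (3x3 intrinsics, pixels), "R" (3x3) and "t" (3): a world point X has camera coordinates R X + t. Camera axes: x right, y down, z forward; pixel columns grow to the right and rows downward; lengths in m; the calibration is good to about 2 mm. A picture is of the moment at which its call begins. calibration takes no time and is no camera call.
- job_done(): hands the job in, once; it reports no verdict.
The state is a dict: "t": time; "joint_positions": joint angles; "joint_velocities": joint speeds; "effort": joint torques, N m; "tool_pos": TCP position; "eef_rot": TCP orientation; "ft_force": force on the tool from outside, world axes, zero at the start; "torque": the same for the moment, N m; "grip_width": opening from 0.0 (shut) to 1.0 (fully open).
Only numpy, scipy, OpenCV 4.12 (cv2) and the standard library are available. Lean on these libraries where they do the work, as an engineer would, in place of code of your own. Each camera call takes 0.05 s, during which the arm holds its last target. There are 200 camera calls.

## Working session

There is one attempt and no reset: what is moved stays moved. The work goes in short steps, Python scripts to look and compute and a tool call to move; the robot and the scene stay as the last step left them, time stands still between calls to the robot, and variables do not carry over. Pictures are saved under pics/ and viewed, about 8 in all and at most 12, crops included, and the job is handed in when it is done.

Besides the shell and the picture viewer there is one more tool, called after "Call:" in YAML: its name, and indented under it one key for each argument. step_arm: Moves the arm, as the interface text tells. Its arguments: {"type":"object","properties":{"steps":{"type":"array","items":{"type":"array"}},"grip_force":{"type":"number"}},"required":["steps"]}

```bash
ls; mkdir -p pics
python3 - <<'E'
from cell import robot,cams
import cv2,numpy as np
s=robot.state();print({k:np.round(v,3).tolist() for k,v in s.items()},robot.tip_reach)
for n in("side","top"):
    p,d=cams.snapshot(n);cv2.imwrite(f"pics/{n}0.png",p);np.save(f"pics/{n}0.npy",d)
    c=cams.calibration(n);print(n,{k:np.round(v,4).tolist() for k,v in c.items()}, "cam pos",-np.array(c["R"]).T@np.array(c["t"]))
E
```

```text
pics
{'t': 0.0, 'joint_positions': [-1.157, 0.265, 1.605, -0.0, 1.274, -0.037], 'joint_velocities': [-0.001, 0.0, -0.001, -0.0, -0.001, -0.003], 'effort': [-0.001, -51.511, -36.732, -0.0, 0.013, -0.0], 'tool_pos': [0.294, -0.607, 0.255], 'eef_rot': [[0.436, -0.001, 0.9], [-0.9, 0.002, 0.436], [-0.002, -1.0, 0.0]], 'ft_force': [-0.173, -0.264, 0.082], 'torque': [-0.016, 0.038, -0.031], 'grip_width': 0.998} 0.025
side {'camera_matrix': [[528.5392, 0.0, 318.342], [0.0, 528.5392, 233.3472], [0.0, 0.0, 1.0]], 'R': [[-0.9918, -0.1277, -0.0035], [-0.0845, 0.6765, -0.7316], [0.0958, -0.7253, -0.6818]], 't': [0.5215, 0.1139, 1.3236]} cam pos [0.40003235 0.94950069 0.98748372]
top {'camera_matrix': [[486.9568, 0.0, 312.4566], [0.0, 486.9568, 232.8632], [0.0, 0.0, 1.0]], 'R': [[-0.0097, -0.9999, 0.0034], [-0.987, 0.0091, -0.1604], [0.1603, -0.0049, -0.987]], 't': [0.0648, 0.5505, 1.2805]} cam pos [0.33869744 0.06612657 1.35195911]
```

View pics/side0.png

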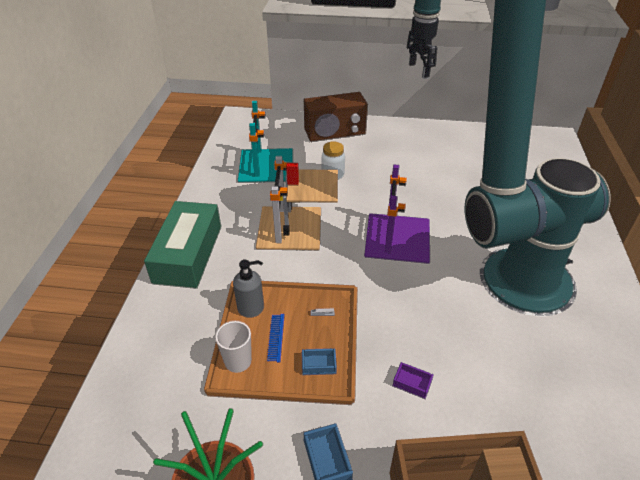

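View pics/top0.png

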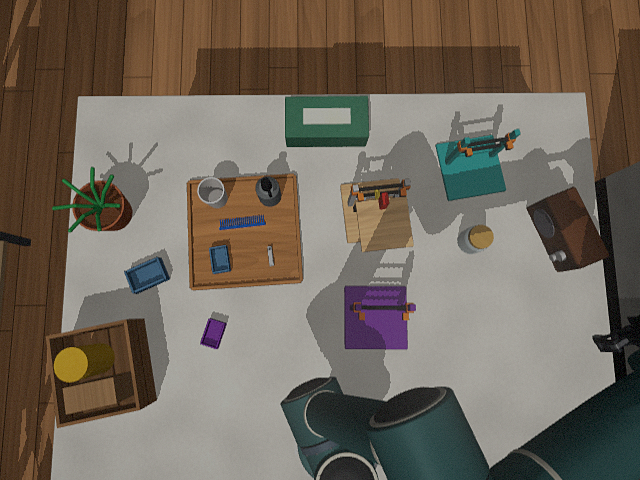

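```bash
cat > h.py <<'E'
import cv2,numpy as np
from cell import robot,cams
def cloud(n,d):
    c=cams.calibration(n);K,R,t=(np.array(c[k]) for k in("camera_matrix","R","t"))
    v,u=np.mgrid[:480,:640];P=np.stack([(u-K[0,2])/K[0,0]*d,(v-K[1,2])/K[1,1]*d,d],-1)
    return (P-t.ravel())@R
def hsv(p,lo,hi):return cv2.inRange(cv2.cvtColor(p,cv2.COLOR_BGR2HSV),lo,hi)>0
def box(m,u0,v0,u1,v1):
    o=np.zeros_like(m);o[v0:v1,u0:u1]=m[v0:v1,u0:u1];return o
def rect(P):
    r=cv2.minAreaRect((P[:,:2]*1000).astype(np.float32));return np.round(r[0],1),np.round(r[1],1),round(r[2],2)
E
python3 - <<'E'
from h import *
for n,rb,bb in(("top",(370,180,400,220),(200,235,240,280)),("side",(280,150,305,195),(295,340,345,380))):
    p=cv2.imread(f"pics/{n}0.png");d=np.load(f"pics/{n}0.npy");W=cloud(n,d)
    m=box(hsv(p,(0,150,60),(8,255,255))|hsv(p,(172,150,60),(180,255,255)),*rb)&(d>0)
    P=W[m];print(n,"red",len(P),P.min(0).round(3),P.max(0).round(3),np.median(P,0).round(3))
    T=P[P[:,2]>np.percentile(P[:,2],95)-.008];print(" top",len(T),T.mean(0).round(4),rect(T))
    m=box(hsv(p,(98,90,30),(115,255,255)),*bb)&(d>0);P=W[m];P=P[P[:,2]>.028];print(n,"dish",len(P),P.min(0).round(3),P.max(0).round(3),rect(P))
    if n=="top":
        v,u=np.mgrid[:480,:640]
        b=box(d>0,335,170,420,255);P=W[b]
        for lo,hi in((.15,.163),(.006,.018)):
            Q=P[(P[:,2]>lo)&(P[:,2]<hi)];print("plate",lo,len(Q),np.median(Q,0).round(4),rect(Q))
a=cv2.imread("pics/side0.png")[130:260,235:365];b=cv2.imread("pics/top0.png")[160:300,180:310]
cv2.imwrite("pics/c1.png",np.hstack([cv2.resize(a,(400,400),interpolation=2),cv2.resize(b,(400,400),interpolation=2)]))
E
```

```text
top red 119 [ 0.591 -0.125  0.157] [ 0.62  -0.104  0.226] [ 0.602 -0.113  0.218]
 top 76 [ 0.6047 -0.1132  0.2194] (array([ 605.4, -113.7]), array([14.9, 28.3]), 89.99)
top dish 141 [0.448 0.286 0.028] [0.522 0.342 0.042] (array([484.1, 314.6]), array([70.9, 47.9]), 10.58)
plate 0.15 2495 [ 0.5531 -0.1186  0.158 ] (array([ 565.4, -114. ]), array([150.9, 141.8]), 4.3)
plate 0.006 1022 [ 0.644  -0.0543  0.0119] (array([ 616.6, -124.2]), array([239.1, 241.5]), 89.02)
side red 259 [ 0.589 -0.118  0.16 ] [ 0.621 -0.097  0.222] [ 0.604 -0.105  0.194]
 top 64 [ 0.6059 -0.1078  0.217 ] (array([ 606.4, -110. ]), array([28.3, 16.9]), 5.4)
side dish 247 [0.447 0.29  0.028] [0.522 0.349 0.037] (array([484.6, 318.6]), array([70.2, 50. ]), 10.41)
```

View pics/c1.png

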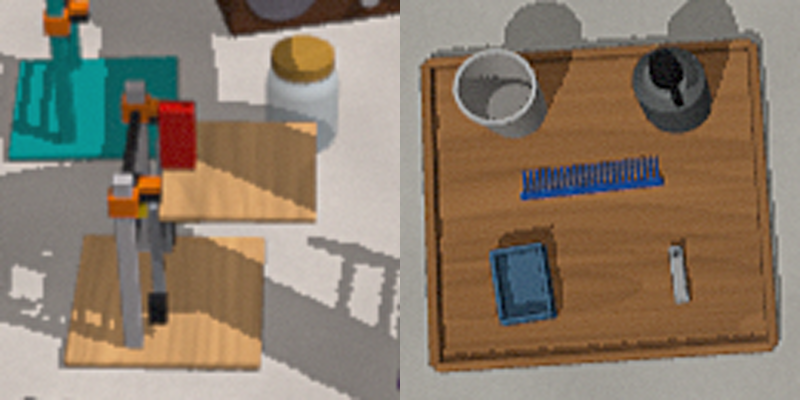

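Lookalikes: dish on the tray (side 319,361), which I choose as the smaller blue one; larger blue dish (327,452); purple dish (413,380). Stands: wooden with red handle (side 292,174), chosen; teal (265,150) and purple (397,220), both rejected. The crop confirms both choices.

Call:
step_arm:
  steps:
    - [[-31, -5, 49.7], [0, 0.374, 0], 0.55]
    - [[-31, -5, 49.7], [0, 0.374, 0], 0.55]
    - [[-31, -5, 49.7], [0, 0.374, 0], 0.55]
    - [[-31, -5, 49.7], [0, 0.374, 0], 0.55]
    - [[-31, -5, 49.7], [0, 0.374, 0], 0.55]
    - [[-31, -5, 49.7], [0, 0.374, 0], 0.55]
    - [[-31, -5, 49.7], [0, 0.374, 0], 0.55]
    - [[-31, -5, 49.7], [0, 0.374, 0], 0.55]
    - [[-31, -5, 49.7], [0, 0.374, 0], 0.55]
    - [[-31, -5, 49.7], [0, 0.374, 0], 0.55]
  grip_force: 40

```text
t: 1.1
tool_pos: [0.5601, -0.1841, 0.2986]
eef_rot: [[0.077, -0.001, 0.997], [-0.997, 0.0, 0.077], [-0.0, -1.0, -0.001]]
ft_force: [0.3, -1.3, -0.4]
grip_width: 0.549
```

```bash
cat >> h.py <<'E'
def to(goal,yaw=None):
    "cm shift in tool axes to goal TCP, turn about tool y to bring tool x to heading yaw (deg)"
    s=robot.state();R=np.array(s["eef_rot"]);p=np.array(s["tool_pos"])
    h=np.degrees(np.arctan2(R[1,0],R[0,0]))
    print("t",s["t"],"pos",p.round(4),"head",h.round(2),"down",R[:,1].round(3),"F",np.round(s["ft_force"],2),"w",round(s["grip_width"],3),
     "shift cm",(R.T@(np.array(goal)-p)*100).round(2),"turn",None if yaw is None else np.radians(h-yaw).round(3))
E
python3 - <<'E'
from h import *
to([.606,-.112,.30],-85.6)
for n,b in(("side",(255,150,312,215)),("top",(345,170,415,210))):
    p=cv2.imread(f"pics/{n}0.png");d=np.load(f"pics/{n}0.npy");W=cloud(n,d)
    P=W[box(hsv(p,(9,180,90),(18,255,255)),*b)&(d>0)]
    for s in(1,-1):
        Q=P[s*(P[:,1]+.12)>0]; print(n,len(Q),np.percentile(Q,[2,50,98],axis=0).round(3).tolist() if len(Q) else'')
E
```

```text
t 1.1 pos [ 0.5601 -0.1841  0.2986] head -85.6 down [-0.001  0.    -1.   ] F [ 0.35 -1.29 -0.4 ] w 0.549 shift cm [-6.84 -0.15  5.13] turn -0.0
side 96 [[0.612, -0.06, 0.163], [0.629, -0.038, 0.177], [0.649, -0.032, 0.184]]
side 54 [[0.632, -0.171, 0.108], [0.645, -0.162, 0.176], [0.661, -0.153, 0.183]]
top 58 [[0.611, -0.065, 0.168], [0.622, -0.055, 0.182], [0.644, -0.038, 0.186]]
top 34 [[0.623, -0.179, 0.178], [0.633, -0.166, 0.183], [0.653, -0.159, 0.188]]
```

Call:
step_arm:
  steps:
    - [[-7, -0.2, 5.2], [0, 0, 0], 0.55]
    - [[-7, -0.2, 5.2], [0, 0, 0], 0.55]
    - [[-7, -0.2, 5.2], [0, 0, 0], 0.55]
    - [[-7, 3, 5.2], [0, 0, 0], 0.55]
    - [[-7, 6, 5.2], [0, 0, 0], 0.55]
    - [[-7, 8, 5.2], [0, 0, 0], 0.55]
    - [[-7, 9.4, 5.2], [0, 0, 0], 0.5]
    - [[-7, 9.4, 5.2], [0, 0, 0], 0.4]
    - [[-7, 9.4, 5.2], [0, 0, 0], 0.3]
    - [[-7, 9.4, 5.2], [0, 0, 0], 0.3]
  grip_force: 20

```text
t: 2.1
tool_pos: [0.6071, -0.1128, 0.2066]
eef_rot: [[0.076, 0.003, 0.997], [-0.997, -0.001, 0.076], [0.001, -1.0, 0.003]]
ft_force: [0.3, 0.3, 1.0]
grip_width: 0.299
```

Run:
```python
from h import *
to([.606,-.110,.205],-85.6)
for n,b in(("side",(270,140,320,200)),("top",(360,180,410,225))):
    p,d=cams.snapshot(n);cv2.imwrite(f"pics/{n}1.png",p);W=cloud(n,d)
    P=W[box(hsv(p,(0,150,60),(8,255,255))|hsv(p,(172,150,60),(180,255,255)),*b)&(d>0)]
    print(n,len(P))
    if len(P): print(np.percentile(P,[2,50,98],axis=0).round(3))
a=cv2.imread("pics/side1.png")[90:220,225:355];b=cv2.imread("pics/top1.png")[140:270,310:440]
cv2.imwrite("pics/c2.png",np.hstack([cv2.resize(i,(400,400),interpolation=2) for i in(a,b)]))
```

```text
t 2.1 pos [ 0.6071 -0.1128  0.2066] head -85.62 down [ 0.003 -0.001 -1.   ] F [0.32 0.33 1.03] w 0.299 shift cm [-0.29  0.16 -0.09] turn -0.0
side 77
[[ 0.59  -0.135  0.159]
 [ 0.597 -0.105  0.171]
 [ 0.632 -0.1    0.22 ]]
top 8
[[ 0.591 -0.119  0.203]
 [ 0.592 -0.111  0.216]
 [ 0.594 -0.108  0.22 ]]
```

View pics/c2.png

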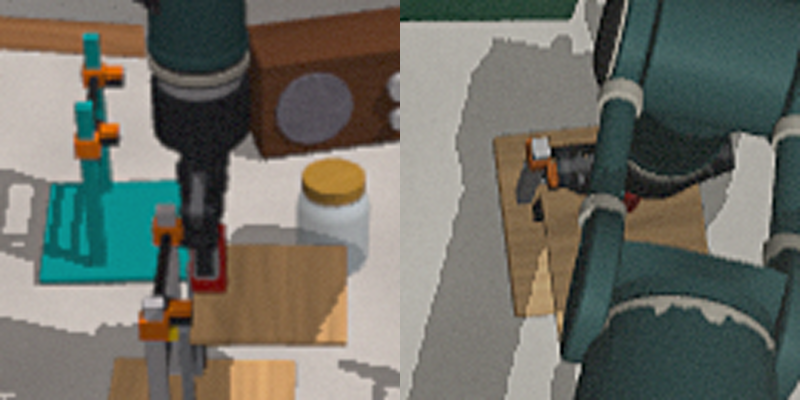

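The near finger is beside the red handle (side crop 205,250), and nothing is displaced. Closing gently.

Call:
step_arm:
  steps:
    - [[-0.1, 0, 0], [0, 0, 0], 0.26]
    - [[-0.1, 0, 0], [0, 0, 0], 0.23]
    - [[-0.1, 0, 0], [0, 0, 0], 0.21]
    - [[-0.1, 0, 0], [0, 0, 0], 0.2]
    - [[-0.1, 0, 0], [0, 0, 0], 0.2]
  grip_force: 20

```text
t: 2.7
tool_pos: [0.6063, -0.1117, 0.2052]
eef_rot: [[0.077, 0.001, 0.997], [-0.997, -0.001, 0.077], [0.001, -1.0, 0.001]]
ft_force: [1.0, -2.4, 1.3]
grip_width: 0.2
```

Call:
step_arm:
  steps:
    - [[0, 0, 0], [0, 0, 0], 0.17]
    - [[0, 0, 0], [0, 0, 0], 0.14]
    - [[0, 0, 0], [0, 0, 0], 0.1]
    - [[0, 0, 0], [0, 0, 0], 0.1]

```text
t: 3.1
tool_pos: [0.6064, -0.112, 0.2052]
eef_rot: [[0.077, 0.001, 0.997], [-0.997, -0.001, 0.077], [0.001, -1.0, 0.001]]
ft_force: [0.5, -4.9, 3.0]
grip_width: 0.187
```

Call:
step_arm:
  steps:
    - [[0.04, 0, 0], [0, 0, 0], 0.1]
    - [[0.04, 0, 0], [0, 0, 0], 0.1]
    - [[0.04, -0.1, 0], [0, 0, 0], 0.1]
    - [[0.04, -0.3, 0], [0, 0, 0], 0.1]
    - [[0.04, -0.6, 0], [0, 0, 0], 0.1]
    - [[0.04, -1, 0], [0, 0, 0], 0.1]
    - [[0.04, -1, 0], [0, 0, 0], 0.1]
    - [[0.04, -1, 0], [0, 0, 0], 0.1]
  grip_force: 30

```text
t: 3.9
tool_pos: [0.6063, -0.112, 0.2133]
eef_rot: [[0.077, 0.0, 0.997], [-0.997, -0.001, 0.077], [0.001, -1.0, 0.0]]
ft_force: [3.8, -5.4, -4.7]
grip_width: 0.188
```

Call:
step_arm:
  steps:
    - [[0.04, -0.8, 0], [0, 0, 0], 0.1]
    - [[0.04, -1.6, 0], [0, 0, 0], 0.1]
    - [[0.04, -2.4, 0], [0, 0, 0], 0.1]
    - [[0.04, -3.2, 0], [0, 0, 0], 0.1]
    - [[0.04, -4.0, 0], [0, 0, 0], 0.1]
    - [[0.04, -4.8, 0], [0, 0, 0], 0.1]
    - [[0.04, -5.6, 0], [0, 0, 0], 0.1]
    - [[0.04, -6.4, 0], [0, 0, 0], 0.1]
    - [[0.04, -7.0, 0], [0, 0, 0], 0.1]
    - [[0.04, -7.0, 0], [0, 0, 0], 0.1]

```text
t: 4.9
tool_pos: [0.6064, -0.112, 0.2837]
eef_rot: [[0.077, -0.0, 0.997], [-0.997, 0.0, 0.077], [-0.0, -1.0, -0.0]]
ft_force: [3.0, -4.1, -4.2]
grip_width: 0.185
```

Call:
step_arm:
  steps:
    - [[0, 0, 0], [0, 0, 0], 0.1]
    - [[0, 0, 0], [0, 0, 0], 0.1]

```text
t: 5.1
tool_pos: [0.6063, -0.112, 0.283]
eef_rot: [[0.077, -0.0, 0.997], [-0.997, 0.0, 0.077], [-0.0, -1.0, -0.0]]
ft_force: [4.5, -5.0, -4.7]
grip_width: 0.186
```

Run:
```python
from h import *
to([.606,-.110,.205],-85.6)
p,d=cams.snapshot("side");cv2.imwrite("pics/side2.png",p)
W=cloud("side",d);P=W[230-130:230,225:355][...].reshape(-1,3)
o=W[box(hsv(p,(9,180,90),(18,255,255)),240,120,330,230)&(d>0)];print(np.percentile(o,[2,50,98],axis=0).round(3))
Q=P[(np.abs(P[:,0]-.52)<.03)&(np.abs(P[:,1]+.117)<.05)&(P[:,2]>.1)&(P[:,2]<.3)];print("plate z",np.median(Q[:,2]) if len(Q) else 0,len(Q))
cv2.imwrite("pics/c3.png",cv2.resize(p[110:260,215:355],(560,600),interpolation=2))
```

```text
t 5.1 pos [ 0.6063 -0.112   0.283 ] head -85.59 down [-0.  0. -1.] F [ 4.5  -5.04 -4.71] w 0.186 shift cm [-0.2   7.8  -0.02] turn 0.0
[[ 0.614 -0.341  0.143]
 [ 0.645 -0.159  0.17 ]
 [ 0.764 -0.032  0.183]]
plate z 0.23432896274793402 559
```

View pics/c3.png

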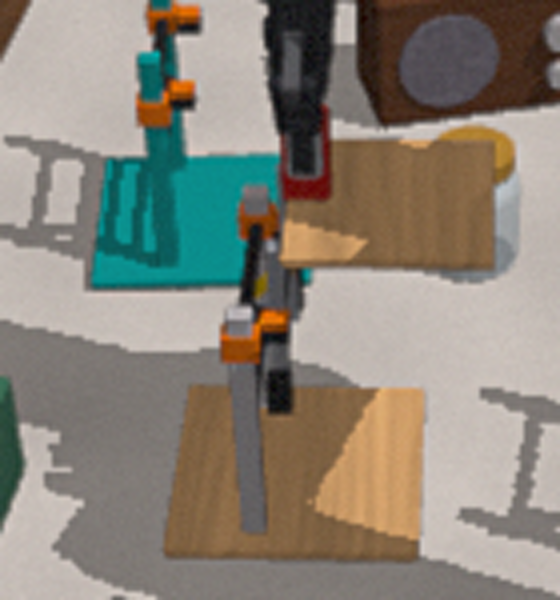

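Call:
step_arm:
  steps:
    - [[0, -0.3, 0], [0, 0, 0], 0.1]
    - [[0, -0.6, 0], [0, 0, 0], 0.1]
    - [[0, -0.9, 0], [0, 0, 0], 0.1]
    - [[0, -0.9, 0], [0, 0, 0], 0.1]

```text
t: 5.55
tool_pos: [0.6064, -0.112, 0.2921]
eef_rot: [[0.077, -0.001, 0.997], [-0.997, 0.0, 0.077], [-0.0, -1.0, -0.001]]
ft_force: [4.8, -5.1, -4.9]
grip_width: 0.179
```

Call:
step_arm:
  steps:
    - [[0, -0.3, 0], [0, 0, 0], 0.1]
    - [[0, -0.5, 0], [0, 0, 0], 0.1]
    - [[0, -0.5, 0], [0, 0, 0], 0.1]

```text
t: 5.85
tool_pos: [0.6064, -0.1121, 0.297]
eef_rot: [[0.077, -0.001, 0.997], [-0.997, 0.0, 0.077], [-0.0, -1.0, -0.001]]
ft_force: [3.8, -4.4, -4.5]
grip_width: 0.181
```

Call:
step_arm:
  steps:
    - [[0, -0.2, 0], [0, 0, 0], 0.1]
    - [[0, -0.4, 0], [0, 0, 0], 0.1]
    - [[0, -0.4, 0], [0, 0, 0], 0.1]

```text
t: 6.15
tool_pos: [0.6064, -0.112, 0.3009]
eef_rot: [[0.077, -0.001, 0.997], [-0.997, 0.0, 0.077], [-0.0, -1.0, -0.001]]
ft_force: [4.0, -4.9, -5.1]
grip_width: 0.187
```

Call:
step_arm:
  steps:
    - [[0, -0.2, 0], [0, 0, 0], 0.1]
    - [[0, -0.3, 0], [0, 0, 0], 0.1]
    - [[0, -0.3, 0], [0, 0, 0], 0.1]

```text
t: 6.45
tool_pos: [0.6063, -0.1121, 0.3038]
eef_rot: [[0.077, -0.001, 0.997], [-0.997, 0.0, 0.077], [-0.0, -1.0, -0.001]]
ft_force: [4.3, -4.7, -4.4]
grip_width: 0.186
```

Call:
step_arm:
  steps:
    - [[0, -0.2, 0], [0, 0, 0], 0.1]
    - [[0, -0.3, 0], [0, 0, 0], 0.1]
    - [[0, -0.3, 0], [0, 0, 0], 0.1]

```text
t: 6.75
tool_pos: [0.6063, -0.1121, 0.3067]
eef_rot: [[0.077, -0.001, 0.997], [-0.997, 0.0, 0.077], [-0.0, -1.0, -0.001]]
ft_force: [5.2, -4.3, -5.6]
grip_width: 0.182
```

Call:
step_arm:
  steps:
    - [[0, -0.2, 0], [0, 0, 0], 0.1]
    - [[0, -0.2, 0], [0, 0, 0], 0.1]
    - [[0, -0.2, 0], [0, 0, 0], 0.1]

```text
t: 7.05
tool_pos: [0.6063, -0.112, 0.3088]
eef_rot: [[0.077, -0.001, 0.997], [-0.997, 0.0, 0.077], [-0.0, -1.0, -0.001]]
ft_force: [3.5, -4.7, -5.4]
grip_width: 0.187
```

Call:
step_arm:
  steps:
    - [[0, -0.1, 0], [0, 0, 0], 0.1]
    - [[0, -0.2, 0], [0, 0, 0], 0.1]
    - [[0, -0.2, 0], [0, 0, 0], 0.1]

```text
t: 7.35
tool_pos: [0.6063, -0.112, 0.3106]
eef_rot: [[0.077, -0.001, 0.997], [-0.997, 0.0, 0.077], [-0.0, -1.0, -0.001]]
ft_force: [3.5, -3.7, -4.8]
grip_width: 0.188
```

Call:
step_arm:
  steps:
    - [[0, -0.1, 0], [0, 0, 0], 0.1]
    - [[0, -0.2, 0], [0, 0, 0], 0.1]
    - [[0, -0.2, 0], [0, 0, 0], 0.1]

```text
t: 7.65
tool_pos: [0.6063, -0.112, 0.3125]
eef_rot: [[0.077, -0.001, 0.997], [-0.997, 0.0, 0.077], [-0.0, -1.0, -0.001]]
ft_force: [3.9, -5.1, -6.1]
grip_width: 0.188
```

Call:
step_arm:
  steps:
    - [[0, -0.1, 0], [0, 0, 0], 0.1]
    - [[0, -0.2, 0], [0, 0, 0], 0.1]
    - [[0, -0.2, 0], [0, 0, 0], 0.1]

```text
t: 7.95
tool_pos: [0.6063, -0.112, 0.3137]
eef_rot: [[0.077, -0.001, 0.997], [-0.997, 0.0, 0.077], [-0.001, -1.0, -0.001]]
ft_force: [6.2, -3.4, -9.2]
grip_width: 0.185
```

Call:
step_arm:
  steps:
    - [[0, -0.1, 0], [0, 0, 0], 0.1]
    - [[0, -0.1, 0], [0, 0, 0], 0.1]
    - [[0, -0.1, 0], [0, 0, 0], 0.1]

```text
t: 8.25
tool_pos: [0.6063, -0.112, 0.3143]
eef_rot: [[0.077, -0.002, 0.997], [-0.997, 0.001, 0.077], [-0.001, -1.0, -0.002]]
ft_force: [6.4, -4.5, -9.7]
grip_width: 0.187
```

Stops felt at about TCP z 0.312, so the pawl is clear; predicted hanging TCP z is about 0.275. Backing off, waiting, then lowering.

Call:
step_arm:
  steps:
    - [[0, 0.3, 0], [0, 0, 0], 0.1]
    - [[0, 0.3, 0], [0, 0, 0], 0.1]
    - [[0, 0.3, 0], [0, 0, 0], 0.1]
    - [[0, 0.3, 0], [0, 0, 0], 0.1]
    - [[0, 0.6, 0], [0, 0, 0], 0.1]
    - [[0, 1.0, 0], [0, 0, 0], 0.1]
    - [[0, 1.5, 0], [0, 0, 0], 0.1]
    - [[0, 2.0, 0], [0, 0, 0], 0.1]
    - [[0, 2.5, 0], [0, 0, 0], 0.1]
    - [[0, 2.8, 0], [0, 0, 0], 0.1]

```text
t: 9.25
tool_pos: [0.6063, -0.112, 0.2875]
eef_rot: [[0.077, -0.001, 0.997], [-0.997, 0.0, 0.077], [-0.0, -1.0, -0.001]]
ft_force: [5.0, -5.1, -3.9]
grip_width: 0.185
```

Call:
step_arm:
  steps:
    - [[0, 0.1, 0], [0, 0, 0], 0.1]
    - [[0, 0.2, 0], [0, 0, 0], 0.1]
    - [[0, 0.3, 0], [0, 0, 0], 0.1]
    - [[0, 0.4, 0], [0, 0, 0], 0.1]
    - [[0, 0.5, 0], [0, 0, 0], 0.1]
    - [[0, 0.6, 0], [0, 0, 0], 0.1]
    - [[0, 0.7, 0], [0, 0, 0], 0.1]
    - [[0, 0.8, 0], [0, 0, 0], 0.1]

```text
t: 10.05
tool_pos: [0.6064, -0.112, 0.2799]
eef_rot: [[0.077, -0.0, 0.997], [-0.997, 0.0, 0.077], [-0.0, -1.0, -0.0]]
ft_force: [4.4, -4.3, -4.6]
grip_width: 0.186
```

Call:
step_arm:
  steps:
    - [[0, 0.1, 0], [0, 0, 0], 0.1]
    - [[0, 0.2, 0], [0, 0, 0], 0.1]
    - [[0, 0.3, 0], [0, 0, 0], 0.1]
    - [[0, 0.3, 0], [0, 0, 0], 0.1]

```text
t: 10.45
tool_pos: [0.6064, -0.112, 0.2767]
eef_rot: [[0.077, -0.0, 0.997], [-0.997, 0.0, 0.077], [-0.0, -1.0, -0.0]]
ft_force: [4.4, -5.9, -6.7]
grip_width: 0.193
```

Call:
step_arm:
  steps:
    - [[0, 0.1, 0], [0, 0, 0], 0.1]
    - [[0, 0.2, 0], [0, 0, 0], 0.1]
    - [[0, 0.2, 0], [0, 0, 0], 0.1]

```text
t: 10.75
tool_pos: [0.6063, -0.1121, 0.2748]
eef_rot: [[0.077, -0.001, 0.997], [-0.997, 0.0, 0.077], [-0.0, -1.0, -0.0]]
ft_force: [4.4, -4.9, -5.7]
grip_width: 0.185
```

Call:
step_arm:
  steps:
    - [[0, 0.1, 0], [0, 0, 0], 0.1]
    - [[0, 0.2, 0], [0, 0, 0], 0.1]
    - [[0, 0.2, 0], [0, 0, 0], 0.1]

```text
t: 11.05
tool_pos: [0.6063, -0.1121, 0.2736]
eef_rot: [[0.077, -0.0, 0.997], [-0.997, 0.0, 0.077], [-0.0, -1.0, -0.0]]
ft_force: [3.2, -4.9, -1.3]
grip_width: 0.184
```

Call:
step_arm:
  steps:
    - [[0, 0.1, 0], [0, 0, 0], 0.1]
    - [[0, 0.1, 0], [0, 0, 0], 0.1]
    - [[0, 0.1, 0], [0, 0, 0], 0.1]

```text
t: 11.35
tool_pos: [0.6063, -0.112, 0.2733]
eef_rot: [[0.077, 0.0, 0.997], [-0.997, 0.0, 0.077], [-0.0, -1.0, 0.0]]
ft_force: [2.4, -4.0, -1.0]
grip_width: 0.187
```

Call:
step_arm:
  steps:
    - [[0, 0.1, 0], [0, 0, 0], 0.1]
    - [[0, 0.1, 0], [0, 0, 0], 0.1]
    - [[0, 0.1, 0], [0, 0, 0], 0.1]

```text
t: 11.65
tool_pos: [0.6064, -0.1121, 0.2728]
eef_rot: [[0.077, 0.001, 0.997], [-0.997, 0.0, 0.077], [0.0, -1.0, 0.001]]
ft_force: [2.6, -4.1, 0.4]
grip_width: 0.184
```

Call:
step_arm:
  steps:
    - [[0, 0.07, 0], [0, 0, 0], 0.15]
    - [[0, 0.07, 0], [0, 0, 0], 0.19]
    - [[0, 0.07, 0], [0, 0, 0], 0.22]
    - [[0, 0.07, 0], [0, 0, 0], 0.3]
    - [[0, 0.07, 0], [0, 0, 0], 0.4]
    - [[0, 0.07, 0], [0, 0, 0], 0.45]
    - [[0, 0.07, 0], [0, 0, 0], 0.45]
  grip_force: 20

```text
t: 12.35
tool_pos: [0.6059, -0.1118, 0.2719]
eef_rot: [[0.077, -0.001, 0.997], [-0.997, 0.0, 0.077], [-0.0, -1.0, -0.001]]
ft_force: [-0.8, -0.0, 0.6]
grip_width: 0.448
```

Call:
step_arm:
  steps:
    - [[0, -2, 0], [0, 0, 0], 0.45]
    - [[0, -6, 0], [0, 0, 0], 0.45]
    - [[0, -8, 0], [0, 0, 0], 0.45]
    - [[-10, -8, 0], [0, 0, 0], 0.6]
    - [[-20, -8, -6], [0, 0, 0], 0.9]
    - [[-40, -8, -12], [0, 0, 0], 0.9]
    - [[-40, -8, -12], [0, 0, 0], 0.9]
    - [[-40, -8, -12], [0, 0, 0], 0.9]
    - [[-40, -8, -12], [0, 0, 0], 0.9]

```text
t: 13.25
tool_pos: [0.5013, 0.1685, 0.3523]
eef_rot: [[0.076, 0.0, 0.997], [-0.997, 0.0, 0.076], [-0.0, -1.0, 0.0]]
ft_force: [-0.2, 0.7, 0.5]
grip_width: 0.899
```

Run:
```python
from h import *
to([.484,.316,.25],-80)
for n in("side","top"):
    p,d=cams.snapshot(n);cv2.imwrite(f"pics/{n}3.png",p);W=cloud(n,d)
    b=(270,120,320,200) if n=="side" else(360,170,415,235)
    P=W[box(hsv(p,(0,150,60),(8,255,255))|hsv(p,(172,150,60),(180,255,255)),*b)&(d>0)]
    if len(P):T=P[P[:,2]>np.percentile(P[:,2],95)-.008];print(n,"handle",len(P),T.mean(0).round(4),rect(T))
    bb=(200,235,240,280) if n=="top" else(295,340,345,380)
    P=W[box(hsv(p,(98,90,30),(115,255,255)),*bb)&(d>0)];P=P[P[:,2]>.028];print(n,"dish",len(P),rect(P) if len(P)>4 else'')
    Q=W[(np.abs(W[...,0]-.52)<.03)&(np.abs(W[...,1]+.117)<.05)&(W[...,2]>.1)&(d>0)];print("plate z",np.median(Q[:,2]),len(Q))
a=cv2.imread("pics/side3.png")[110:260,225:375];b=cv2.imread("pics/top3.png")[150:300,180:330]
cv2.imwrite("pics/c4.png",np.hstack([cv2.resize(i,(400,400),interpolation=2) for i in(a,b)]))
```

```text
t 13.25 pos [0.5013 0.1685 0.3523] head -85.63 down [ 0.  0. -1.] F [-0.23  0.69  0.51] w 0.899 shift cm [-14.84  10.24  -0.61] turn -0.098
side handle 270 [ 0.6048 -0.1076  0.2844] (array([ 605.7, -108.4]), array([26.5, 17.1]), 15.0)
side dish 238 (array([484.4, 318.3]), array([69.7, 52.1]), 8.76)
plate z 0.2243279813638926 147
top handle 143 [ 0.6051 -0.1131  0.287 ] (array([ 605.5, -113.2]), array([28.4, 15.6]), 2.55)
top dish 88 (array([459.7, 244.6]), array([182.2,  64.6]), 59.54)
plate z 0.22541935025329973 1040
```

View pics/c4.png

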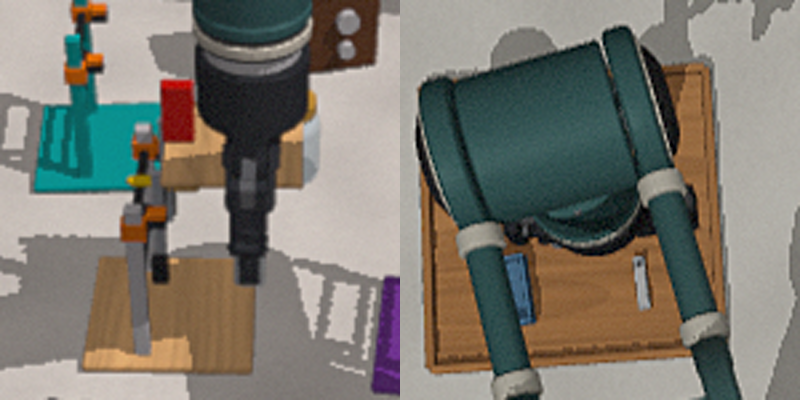

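Shelf hangs on the upper rung: plate z is about 0.225 and the handle is 68 mm higher (side crop 178,110), with nothing touching it. Now the dish.

Call:
step_arm:
  steps:
    - [[-14.9, 0, -0.6], [0, -0.095, 0], 0.85]
    - [[-14.9, 0, -0.6], [0, -0.095, 0], 0.85]
    - [[-14.9, 0, -0.6], [0, -0.095, 0], 0.85]
    - [[-14.9, 5, -0.6], [0, -0.095, 0], 0.85]
    - [[-14.9, 10, -0.6], [0, -0.095, 0], 0.85]
    - [[-14.9, 15, -0.6], [0, -0.095, 0], 0.85]
    - [[-14.9, 20, -0.6], [0, -0.095, 0], 0.85]
    - [[-14.9, 24, -0.6], [0, -0.095, 0], 0.85]
    - [[-14.9, 25, -0.6], [0, -0.095, 0], 0.85]
    - [[-14.9, 25, -0.6], [0, -0.095, 0], 0.85]

```text
t: 14.35
tool_pos: [0.4842, 0.3138, 0.1003]
eef_rot: [[0.17, -0.004, 0.985], [-0.985, -0.002, 0.17], [0.002, -1.0, -0.004]]
ft_force: [0.1, 0.2, 0.2]
grip_width: 0.848
```

Run:
```python
from h import *
to([.484,.3165,.037],-80.2)
for n,bb in(("side",(270,330,365,390)),("top",(185,225,255,290))):
    p,d=cams.snapshot(n);W=cloud(n,d);cv2.imwrite(f"pics/{n}4.png",p)
    P=W[box(hsv(p,(98,90,30),(115,255,255)),*bb)&(d>0)];P=P[(P[:,2]>.026)&(P[:,2]<.045)];print(n,"dish",len(P),rect(P) if len(P)>4 else'')
cv2.imwrite("pics/c5.png",cv2.resize(cv2.imread("pics/side4.png")[260:410,230:380],(500,500),interpolation=2))
```

```text
t 14.35 pos [0.4842 0.3138 0.1003] head -80.19 down [-0.004 -0.002 -1.   ] F [0.07 0.19 0.25] w 0.848 shift cm [-0.28  6.33  0.05] turn 0.0
side dish 233 (array([484.4, 318.7]), array([69.6, 49.2]), 9.27)
top dish 24 (array([467.8, 310.5]), array([21. , 52.9]), 30.37)
```

View pics/c5.png

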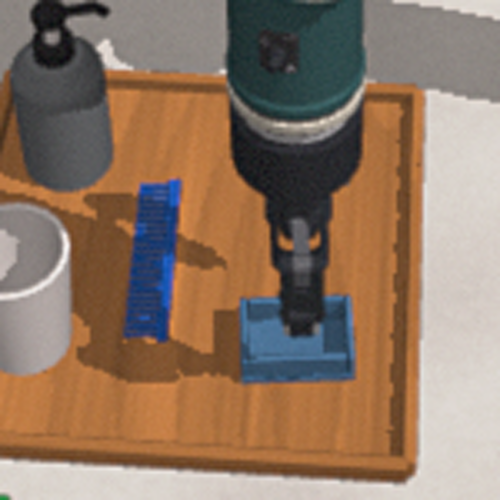

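Gripper is centred over the small blue dish (crop 300,335), with pump, cup and comb well clear. Descending and gripping.

Call:
step_arm:
  steps:
    - [[-0.28, 2, 0], [0, 0, 0], 0.85]
    - [[-0.28, 4, 0], [0, 0, 0], 0.85]
    - [[-0.28, 5.5, 0], [0, 0, 0], 0.85]
    - [[-0.28, 6.2, 0], [0, 0, 0], 0.8]
    - [[-0.28, 6.2, 0], [0, 0, 0], 0.7]
    - [[-0.28, 6.2, 0], [0, 0, 0], 0.6]
    - [[-0.28, 6.2, 0], [0, 0, 0], 0.55]
    - [[-0.28, 6.2, 0], [0, 0, 0], 0.45]
    - [[-0.28, 6.2, 0], [0, 0, 0], 0.4]
    - [[-0.28, 6.2, 0], [0, 0, 0], 0.4]
  grip_force: 30

```text
t: 15.45
tool_pos: [0.4856, 0.3182, 0.0415]
eef_rot: [[0.171, 0.002, 0.985], [-0.985, 0.001, 0.171], [-0.001, -1.0, 0.002]]
ft_force: [-0.0, -0.1, 6.7]
grip_width: 0.549
```

Call:
step_arm:
  steps:
    - [[0, -0.5, 0], [0, 0, 0], 0.4]
    - [[0, -1.5, 0], [0, 0, 0], 0.4]
    - [[0, -4, 0], [0, 0, 0], 0.4]
    - [[0, -8, 0], [0, 0, 0], 0.4]
    - [[0, -12, 0], [0, 0, 0], 0.4]
    - [[0, -16, 0], [0, 0, 0], 0.4]
    - [[0, -20, 0], [0, 0, 0], 0.4]
    - [[0, -24, 0], [0, 0, 0], 0.4]
    - [[0, -27, 0], [0, 0, 0], 0.4]
    - [[0, -27, 0], [0, 0, 0], 0.4]

```text
t: 16.45
tool_pos: [0.4867, 0.3191, 0.317]
eef_rot: [[0.171, 0.009, 0.985], [-0.985, 0.006, 0.171], [-0.004, -1.0, 0.01]]
ft_force: [1.2, 0.2, -0.5]
grip_width: 0.553
```

Run:
```python
from h import *
to([.531,-.117,.31],-85.6)
p,d=cams.snapshot("side");W=cloud("side",d);cv2.imwrite("pics/side5.png",p)
P=W[hsv(p,(98,90,30),(115,255,255))&(d>0)]
P=P[(P[:,2]>.18)&(np.abs(P[:,0]-.484)<.07)&(np.abs(P[:,1]-.316)<.06)];print(len(P))
if len(P)>4:print(np.percentile(P,[2,50,98],axis=0).round(3),rect(P))
```

```text
t 16.45 pos [0.4867 0.3191 0.317 ] head -80.15 down [ 0.009  0.006 -1.   ] F [ 1.18  0.22 -0.54] w 0.553 shift cm [43.73  0.49 -3.1 ] turn 0.095
730
[[0.45  0.294 0.286]
 [0.495 0.321 0.298]
 [0.52  0.354 0.572]] (array([494.9, 334.4]), array([92.6, 80.4]), 2.6)
```

Call:
step_arm:
  steps:
    - [[4, -1, 0], [0, 0.02, 0], 0.4]
    - [[9, -1.5, -1], [0, 0.05, 0], 0.4]
    - [[14, -1.5, -1], [0, 0.095, 0], 0.4]
    - [[19, -1.5, -2], [0, 0.095, 0], 0.4]
    - [[24, -1.5, -3.1], [0, 0.095, 0], 0.4]
    - [[29, -1.5, -3.1], [0, 0.095, 0], 0.4]
    - [[33.5, -1.5, -3.1], [0, 0.095, 0], 0.4]
    - [[37.5, -1.5, -3.1], [0, 0.095, 0], 0.4]
    - [[41, -1.5, -3.1], [0, 0.095, 0], 0.4]
    - [[43.7, -1.5, -3.1], [0, 0.095, 0], 0.4]

```text
t: 17.5
tool_pos: [0.5275, -0.1201, 0.3223]
eef_rot: [[0.075, -0.004, 0.997], [-0.997, 0.001, 0.075], [-0.001, -1.0, -0.004]]
ft_force: [0.4, -0.2, -1.2]
grip_width: 0.553
```

Call:
step_arm:
  steps:
    - [[0, 0, 0], [0, 0, 0], 0.4]
    - [[0, 0, 0], [0, 0, 0], 0.4]

```text
t: 17.7
tool_pos: [0.5276, -0.1182, 0.3228]
eef_rot: [[0.075, -0.004, 0.997], [-0.997, 0.002, 0.075], [-0.002, -1.0, -0.004]]
ft_force: [-0.6, -0.3, -1.7]
grip_width: 0.555
```

Run:
```python
from h import *
to([.531,-.117,.2635],-85.6)
p,d=cams.snapshot("side");W=cloud("side",d);cv2.imwrite("pics/side6.png",p)
P=W[hsv(p,(98,90,30),(115,255,255))&(d>0)]
P=P[(P[:,2]>.23)&(P[:,2]<.33)&(np.abs(P[:,0]-.531)<.06)&(np.abs(P[:,1]+.117)<.06)];print(len(P))
if len(P)>4:print(np.percentile(P,[2,50,98],axis=0).round(3),rect(P))
cv2.imwrite("pics/c6.png",cv2.resize(p[80:230,230:380],(500,500),interpolation=2))
```

```text
t 17.7 pos [ 0.5276 -0.1182  0.3228] head -85.7 down [-0.004  0.002 -1.   ] F [-0.57 -0.26 -1.67] w 0.555 shift cm [-0.08  5.93  0.37] turn -0.002
365
[[ 0.491 -0.142  0.292]
 [ 0.514 -0.1    0.304]
 [ 0.56  -0.09   0.316]] (array([ 526.1, -116. ]), array([71.4, 54.9]), 4.02)
```

View pics/c6.png

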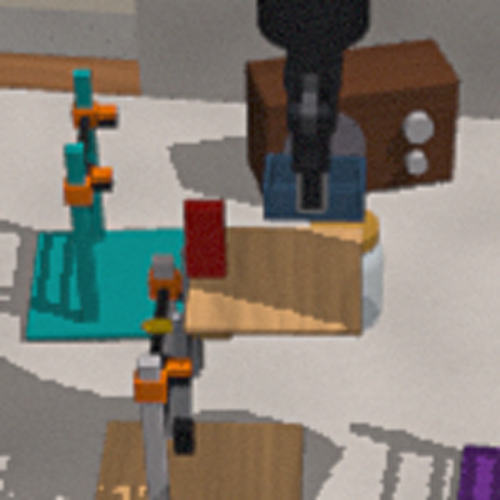

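Dish is held level above the plate (crop 315,190), with its underside about 33 mm below the TCP. Lowering.

Call:
step_arm:
  steps:
    - [[0, 1.0, 0.4], [0, 0, 0], 0.4]
    - [[0, 2.0, 0.6], [0, 0, 0], 0.4]
    - [[0, 3.0, 0.6], [0, 0, 0], 0.4]
    - [[0, 4.0, 0.6], [0, 0, 0], 0.4]
    - [[0, 4.7, 0.6], [0, 0, 0], 0.4]
    - [[0, 5.2, 0.6], [0, 0, 0], 0.4]
    - [[0, 5.5, 0.6], [0, 0, 0], 0.4]
    - [[0, 5.7, 0.6], [0, 0, 0], 0.4]
    - [[0, 5.7, 0.6], [0, 0, 0], 0.4]

```text
t: 18.65
tool_pos: [0.5348, -0.1177, 0.2681]
eef_rot: [[0.077, 0.0, 0.997], [-0.997, -0.0, 0.077], [0.0, -1.0, 0.0]]
ft_force: [0.5, 0.7, -1.4]
grip_width: 0.555
```

Call:
step_arm:
  steps:
    - [[0, 0.15, 0], [0, 0, 0], 0.4]
    - [[0, 0.3, 0], [0, 0, 0], 0.4]
    - [[0, 0.3, 0], [0, 0, 0], 0.4]

```text
t: 18.95
tool_pos: [0.5347, -0.1177, 0.265]
eef_rot: [[0.077, -0.0, 0.997], [-0.997, 0.0, 0.077], [-0.0, -1.0, -0.0]]
ft_force: [-0.7, 0.4, -1.2]
grip_width: 0.553
```

Call:
step_arm:
  steps:
    - [[0, 0.1, 0], [0, 0, 0], 0.4]
    - [[0, 0.2, 0], [0, 0, 0], 0.4]
    - [[0, 0.2, 0], [0, 0, 0], 0.4]

```text
t: 19.25
tool_pos: [0.5347, -0.1176, 0.2629]
eef_rot: [[0.077, -0.0, 0.997], [-0.997, 0.0, 0.077], [-0.0, -1.0, -0.0]]
ft_force: [-0.0, 0.0, -0.1]
grip_width: 0.549
```

Call:
step_arm:
  steps:
    - [[0, 0.1, 0], [0, 0, 0], 0.4]
    - [[0, 0.2, 0], [0, 0, 0], 0.4]
    - [[0, 0.2, 0], [0, 0, 0], 0.4]

```text
t: 19.55
tool_pos: [0.5346, -0.1176, 0.2609]
eef_rot: [[0.077, -0.0, 0.997], [-0.997, 0.0, 0.077], [-0.0, -1.0, -0.0]]
ft_force: [0.8, 0.9, -1.5]
grip_width: 0.55
```

Call:
step_arm:
  steps:
    - [[0, 0.1, 0], [0, 0, 0], 0.4]
    - [[0, 0.2, 0], [0, 0, 0], 0.4]
    - [[0, 0.2, 0], [0, 0, 0], 0.4]

```text
t: 19.85
tool_pos: [0.5347, -0.1176, 0.2589]
eef_rot: [[0.077, -0.0, 0.997], [-0.997, 0.0, 0.077], [-0.0, -1.0, -0.0]]
ft_force: [-0.2, 0.0, -2.4]
grip_width: 0.558
```

Call:
step_arm:
  steps:
    - [[0, 0.1, 0], [0, 0, 0], 0.4]
    - [[0, 0.2, 0], [0, 0, 0], 0.4]
    - [[0, 0.2, 0], [0, 0, 0], 0.4]

```text
t: 20.15
tool_pos: [0.5348, -0.1177, 0.2574]
eef_rot: [[0.077, 0.0, 0.997], [-0.997, -0.0, 0.077], [0.0, -1.0, 0.0]]
ft_force: [-1.4, -0.1, 1.9]
grip_width: 0.552
```

Call:
step_arm:
  steps:
    - [[0, 0.1, 0], [0, 0, 0], 0.4]
    - [[0, 0.1, 0], [0, 0, 0], 0.4]
    - [[0, 0.1, 0], [0, 0, 0], 0.4]

```text
t: 20.45
tool_pos: [0.5348, -0.1177, 0.2566]
eef_rot: [[0.077, 0.0, 0.997], [-0.997, -0.0, 0.077], [0.0, -1.0, 0.0]]
ft_force: [-2.8, 0.1, 3.1]
grip_width: 0.554
```

Contact felt at TCP z 0.258, as expected. Releasing.

Call:
step_arm:
  steps:
    - [[0, 0, 0], [0, 0, 0], 0.5]
    - [[0, 0, 0], [0, 0, 0], 0.58]
    - [[0, 0, 0], [0, 0, 0], 0.65]
    - [[0, 0, 0], [0, 0, 0], 0.75]
    - [[0, 0, 0], [0, 0, 0], 0.85]
    - [[0, 0, 0], [0, 0, 0], 0.85]
    - [[0, -0.5, 0], [0, 0, 0], 0.85]
    - [[0, -2, 0], [0, 0, 0], 0.85]
    - [[0, -5, 0], [0, 0, 0], 0.85]
    - [[0, -9, 0], [0, 0, 0], 0.85]
  grip_force: 20

```text
t: 21.45
tool_pos: [0.5338, -0.1174, 0.3462]
eef_rot: [[0.077, -0.003, 0.997], [-0.997, 0.001, 0.077], [-0.001, -1.0, -0.003]]
ft_force: [1.0, -0.3, 0.9]
grip_width: 0.85
```

Call:
step_arm:
  steps:
    - [[0, -3, 0], [0, 0, 0], 0.85]
    - [[-5, -3, 0], [0, 0, 0], 0.85]
    - [[-10, -3, 0], [0, 0, 0], 0.85]
    - [[-15, -3, -3], [0, 0, 0], 0.85]
    - [[-20, -3, -6], [0, 0, 0], 0.85]
    - [[-25, -3, -9], [0, 0, 0], 0.85]
    - [[-25, -3, -9], [0, 0, 0], 0.85]
    - [[-25, -3, -9], [0, 0, 0], 0.85]

```text
t: 22.25
tool_pos: [0.4243, 0.127, 0.3781]
eef_rot: [[0.081, 0.002, 0.997], [-0.997, 0.002, 0.081], [-0.001, -1.0, 0.003]]
ft_force: [0.5, -0.1, -0.1]
grip_width: 0.854
```

Run:
```python
from h import *
to([.531,-.117,.2635],-85.6)
for n in("side","top"):
    p,d=cams.snapshot(n);W=cloud(n,d);cv2.imwrite(f"pics/{n}7.png",p)
    P=W[hsv(p,(98,90,30),(115,255,255))&(d>0)]
    P=P[(P[:,2]>.2)&(P[:,2]<.3)&(np.abs(P[:,0]-.531)<.06)&(np.abs(P[:,1]+.117)<.06)];print(n,len(P))
    if len(P)>4:
        print(np.percentile(P,[2,50,98],axis=0).round(3),rect(P))
        c=np.array(rect(P)[0])/1000-[.541,-.116];a=np.radians(4.4);print("in shelf",np.cos(a)*c[0]+np.sin(a)*c[1],-np.sin(a)*c[0]+np.cos(a)*c[1])
a=cv2.imread("pics/side7.png")[110:390,190:390];b=cv2.imread("pics/top7.png")[150:300,180:430]
cv2.imwrite("pics/c7.png",np.hstack([cv2.resize(a,(350,490),interpolation=2),cv2.resize(cv2.copyMakeBorder(b,0,125,0,0,0),(445,490),interpolation=2)]))
```

```text
t 22.25 pos [0.4243 0.127  0.3781] head -85.35 down [ 0.002  0.002 -1.   ] F [ 0.49 -0.05 -0.14] w 0.854 shift cm [25.2  11.45  8.63] turn 0.004
side 509
[[ 0.5   -0.141  0.227]
 [ 0.533 -0.111  0.24 ]
 [ 0.566 -0.089  0.251]] (array([ 533.4, -116.4]), array([68.7, 54.3]), 4.97)
in shelf -0.007608288528175372 0.00018424351287306
top 431
[[ 0.498 -0.142  0.226]
 [ 0.54  -0.121  0.232]
 [ 0.567 -0.095  0.254]] (array([ 532.5, -118.7]), array([70.8, 47.6]), 4.53)
in shelf -0.008682089769871296 -0.0020399306919347154
```

View pics/c7.png

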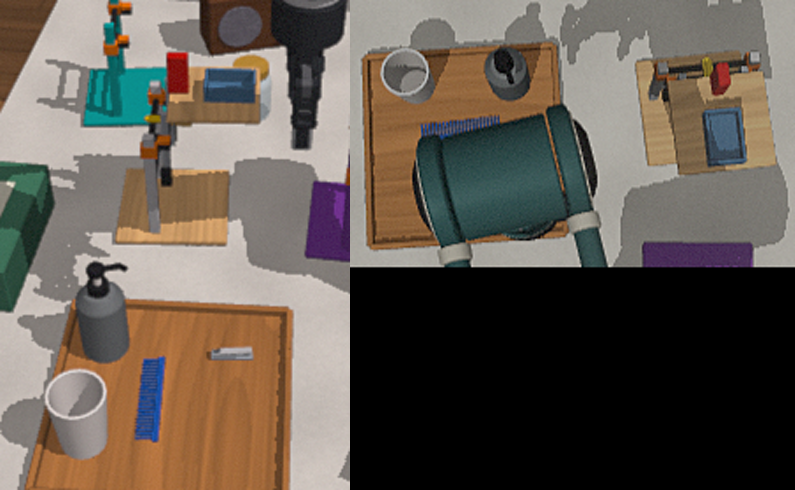

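The dish stands upright on the raised shelf (side crop 230,85; top crop 724,137), and the pump, cup, comb and clipper are in their places. Handing in.

```bash
python3 -c "
from cell import job_done
print(job_done())"
```

```text
the job is handed in; nothing more can be done
None
```

The shelf now hangs on the upper rung and the small blue dish stands upright near the middle of it. I handed the job in at about 22 s of the 64 s allowed, and no verdict was reported.

- **Shelf:** I raised it until I felt the rubber stops lightly, with the force on the tool going from about 5 N to 10 N. I then backed off, waited, lowered it until its weight came off the gripper, and let go. The spacing between the rungs came out at about 69 mm.
- **Dish:** I set it down with about 3 N of contact force.
- **Last checks:**
  - The plate is at z ≈ 0.225 m.
  - The dish centre is about 8 mm to -x and 0 to 2 mm in y from the shelf's origin, and both cameras agree to about 2 mm.
  - The dish looks upright.
  - The gripper is clear and reads near-zero force.
  - The pump, cup, comb and clipper look unmoved. The jar was partly hidden in the last picture, so I checked only that its lid is visible where it was.
- **Disagreements:** The two cameras put the handle about 5 mm apart in y, and the gripper felt a steady sideways force of about 5 N while holding it. Neither caused trouble.

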